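Close the phone-case clamping jig and lock its quarter-turn fastener

TASK

Fold the clamping jig's lilac cover down over the glued phone case until it lies flat. Then push its purple T-knob in and turn it clockwise (seen from above) about a quarter turn until it pops up into its locked detent and stays there when you let go; find the depth and the stop by feel and never force it against its catch. Leave the phone case and everything else on the table where it is.

Things in the scene. Friction and masses are not known exactly. Their poses are not given: they have to be found in the camera images.
- jig: white tray, 170 (x) by 210 (y) by 50 mm tall, fixed to the table. Origin: centre of its underside; +z up; its x axis points from the front (fastener side) to the back (hinge side). Its place and yaw vary.
- jig_hinge (a point): middle of the cover's hinge axis, at the tray's back rim: (85, 0, 50) mm in the jig's frame. The axis runs along the jig's y.
- cover (a joint): angle of the lilac cover (170 by 210 by 6 mm, clear window), rad: 0 = shut and lying flat on the tray, its top 56 mm above the table; grows as the front edge lifts. Starts 0.45 to 0.8. Its stiff, counterbalanced hinge stays where it is left; a few newtons (under 8) at the front edge moves it. Shut, the cover reaches 170 mm forward of the hinge.
- cover_tab (a point): top centre of the green press tab (22 by 40 mm) at the cover's front corner on the jig's -y side; moves with the cover. It lies 157 mm from the hinge axis along the cover, 75 mm to -y, and 8 mm above the hinge's level when shut. Push here to close.
- knob_grip (a point): point on the T-knob's axis, 9 mm below the top of its purple wing; moves with cover and knob. Cover shut, it lies at (-60, 0) mm in the jig's frame, 91 mm above the table with the knob up. The wing is 44 mm long, 14 mm thick, 28 mm tall (19 mm below this point, 9 above); its underside is 16 mm above the cover with the knob up, on an 11 mm steel stem. The point's z axis is the knob's axis (outward from the cover), its x axis runs along the wing, so grip across its y.
- push (a joint): how far the knob is pushed in, m: 0 = up (spring), grows downward, at most 0.016. Spring: about 3 N to start, rising 0.4 N per mm, so under 8 N in all before the floor is met; on the floor the force climbs steeply. The knob cannot turn past the catch unless pushed in 6 to 10 mm (it differs from run to run and cannot be seen); the bar meets a hard floor 2 mm deeper, at 8 to 12 mm. In the locked detent it springs back up by 5 mm and rests at 1 to 5 mm.
- turn (a joint): angle of the knob about its axis, rad, clockwise seen from above is positive: 0 = wing along the jig's x (unlocked), starts 0.05 to 0.24. The locked detent lies against a stop that is met at 1.20 to 1.62 (differs from run to run and cannot be seen). The stop is rubber-buffered, about 3 N m per rad for its first 0.05 rad, then hard; the detent is open only over the last 0.1 rad or so before the stop. Turning takes under 0.1 N m until the stop.
- catch_block: dark steel block (44 by 46 by 20 mm) inside the tray under the knob, hidden by the shut cover; it carries the catch that the knob's cross bar (36 mm long) locks into. Origin: centre of its underside. The load on the catch must stay below 20 N: pressing on the floor, and turning against the stop (0.15 N m at the knob is about 10 N).
- phone_case: dark phone case lying in the tray's bed, 78 by 156 by 14 mm, loose; stays there. Origin: centre of its underside.
- glue: bystander: glue bottle, 40 mm across, 120 tall, orange cap. Origin: centre of its underside.
- tape_roll: bystander: purple tape roll lying flat, 90 mm across, 22 tall. Origin: centre of its underside.
- bead_jar: bystander: green glass jar with metal cap, 56 mm across, 65 tall. Origin: centre of its underside.
- cup: bystander: white mug, 76 mm across, 85 tall. Origin: centre of its underside.
- burnisher: bystander: hand tool like a screwdriver, lying flat. Origin: centre of its underside.
- charm: bystander: green disc, 44 mm across, 8 thick. Origin: centre of its underside.

How it is judged:
By the outcome, as a careful person would: the job done as asked, in the order asked, and still so for the second after the job is handed in, with the robot touching nothing.
It also fails if it takes over 72 s, if anything falls off the work surface, if the arm or the gripper's body presses on something with over 40 N, if the wrist force passes 120 N, or if a joint passes its speed limit or range.

ROBOT

A 6-joint arm with a two-finger parallel gripper is mounted at the origin on the work surface. World frame = base frame: x ahead of the robot, y to its left, z up, the work surface at z = 0. Lengths are in mm, angles in rad, forces in N, time in s.
With the tool pointing down it reaches from about 350 to 875 mm from the base axis. Payload 4.2 kg.
Tool frame: the origin (TCP) lies midway between the tips of the shut fingers; the grasp point (between the pads) lies 19 mm behind it (arm.grip_depth is the distance from the TCP to the grasp point, in mm); z points along the fingers, x is the direction in which the jaws open and shut, and the axes are right-handed (so a half turn about z gives the same grasp; the last joint's range is limited). The gripper opens to 85 mm and grips with 20 to 120 N. Pads are 22 mm wide; open, the fingers measure 114 mm over their backs; the gripper's body (76 mm by 85 mm) begins 54 mm behind the grasp point. The pads swing forward as they close: fully open they stand 13 mm farther back than shut.
Start: joints at [1.394, 0.385, 0.008, 0, -1.194, -0.259], TCP at [263.801, 566.576, 231.312] pointing down, gripper open.
Joint ranges: [-3.14, 3.14], [-1.21, 2.06], [-1.07, 1.41], [-3.16, 2.05], [-2.99, -0.16], [-3.1, 3.1]. Speed limits (rad/s): [2.79, 2.79, 3.14, 3.14, 3.14, 3.14].

INTERFACE

Orientations are given as a unit quaternion [x, y, z, w].
In Python, from bench import arm, eyes, find_in, silhouettes gives the robot as it stands. The module is installed in compiled form; this text tells all that it offers.
- The arm moves only by the tool play_rows, never from a script. Its arguments are lists of equal length, an entry for each row: "offset": the shift along the world's x, y, z in mm, a list of three; "turn": the turn about the world's z in rad. In form: {"offset": [[x, y, z], ...], "turn": [turn, ...]}. A call has 1 to 12 rows; each row shifts and turns the pose as measured when the row begins; what a row does not reach is not made up. A row lasts 1/10 s, in which the tool goes at most 50 mm and 8.59 degrees, less where a joint would pass 70% of its speed; a pose out of reach is approached as far as the arm can. A call is refused whole if a number of a shift passes 50 or a number of a turn 0.15, either way. A call with a gripper value outside its range is refused whole. "grip" is the gripper's target within -1 to 1 (fully open at 1, half-way at 0, shut at -1), set as the call begins (left out, the last holds). The fingers move at their own pace and stop on an object; the grip force is fixed at half the most. Time passes only in rows, so rows that do not move let the fingers close. It gives the time, the measured TCP pose, the force and the opening at its end, in the units of the state.
- arm.read_state(): the state, without advancing time (a new reading comes with each control period).
- eyes.get_image(name): name is "scene" or "top" or "wrist"; returns (picture, depth): 400x640x3 uint8, red, green, blue; 400x640 float32, mm along the optical axis (not along the pixel's ray), 0 where there is no reading.
- eyes.camera_params(name): a dict with "camera_matrix" (3x3 intrinsics, pixels), "camera_from_world" (4x4, takes a point from world to camera coordinates). Camera axes: x right, y down, z forward; pixel columns grow to the right and rows downward; lengths in mm; the calibration is good to about 2 mm. The wrist camera is an equidistant fisheye: a pixel r from the principal point sees the ray r / f radians off the axis. A picture is of the moment at which its call begins: read the wrist's pose just before it. camera_params takes no time and is no camera call; for the wrist camera it gives the pose at the moment of the call.
- arm.job_done(): hands the job in, once; it reports no verdict.
Trained networks look in the newest picture that a camera, given by its name, has taken for a name from the list of things; names that differ only in an ending like _2 or _b are one class to them, and where a whole thing is asked for, a point or a joint stands for the part that bears it (a point fixed in the world has none). Each returns a list of dicts, best first, with "score" (0 to 1); they miss things now and then, are a little off and sometimes report something else, mostly with a low value. They report only what shows in the picture. A call takes as long as a camera call.
- find_in(camera, query): "bbox" ([centre column, centre row, width, height] in pixels, round what is visible of it).
- silhouettes(camera, query): "mask" (400x640 bool, what is visible of it) and "bbox" ([centre column, centre row, width, height] in pixels, round what is visible of it).
The state is a dict: "clock": time; "joints": joint angles; "joint_vel": joint speeds; "joint_efforts": joint torques, N m; "position": TCP position; "ee_rot": TCP orientation; "contact_force": force on the tool from outside, world axes, zero at the start; "wrist_torque": the same for the moment, N m; "gripper_width": finger opening in mm.
Only numpy, scipy, OpenCV 4.12 (cv2) and the standard library are available. Lean on these libraries where they do the work, as an engineer would, in place of code of your own. Each camera call takes 0.05 s, during which the arm holds its last target. There are 200 camera calls.

## Working session

There is one attempt and no reset: what is moved stays moved. The work goes in short steps, Python scripts to look and compute and a tool call to move; the robot and the scene stay as the last step left them, time stands still between calls to the robot, and variables do not carry over. Pictures are saved under pics/ and viewed, on a budget of 10 in all, crops included, one or two more only if the job needs it, and the job is handed in when it is done.

Besides the shell and the picture viewer there is one more tool, called as name([rows], argument=value, ...), one row to a line, values as JSON. play_rows: Moves the arm, as the interface text tells. Its arguments: {"type":"object","properties":{"offset":{"type":"array","items":{"type":"array","items":{"type":"number"}}},"turn":{"type":"array","items":{"type":"number"}},"grip":{"type":"number"}},"required":["offset","turn"]}

```bash
mkdir -p pics
cat > h.py <<'E'
import numpy as np, cv2
from bench import arm, eyes, find_in, silhouettes
def world(cam, mask=None, depth=None):
    p=eyes.camera_params(cam);K=p["camera_matrix"];T=np.linalg.inv(p["camera_from_world"])
    v,u=np.nonzero(mask&(depth>0)); z=depth[v,u]
    P=np.c_[(u-K[0,2])/K[0,0]*z,(v-K[1,2])/K[1,1]*z,z]
    return P@T[:3,:3].T+T[:3,3]
E
python3 - <<'E'
from h import *
np.set_printoptions(precision=1,suppress=True)
print(arm.read_state())
ims=[]
for c in ("scene","top"):
    im,d=eyes.get_image(c); ims.append(im)
    cv2.imwrite(f"pics/{c}0.png",im[...,::-1])
    print(c,eyes.camera_params(c))
    for q in ("jig","cover","cover_tab","knob_grip","phone_case","catch_block","glue","cup","bead_jar","tape_roll"):
        r=silhouettes(c,q)
        if r:
            P=world(c,r[0]["mask"],d)
            print(c,q,round(r[0]["score"],2),r[0]["bbox"],len(P),np.median(P,0) if len(P) else "", P.min(0) if len(P) else "",P.max(0) if len(P) else "")
E
```

```text
{'clock': 0.0, 'joints': array([ 1.4,  0.4,  0. , -0. , -1.2, -0.3]), 'joint_vel': array([-0., -0.,  0., -0.,  0.,  0.]), 'joint_efforts': array([ -0. , -39.2,  18.8,   4.2,  -0. ,  -0. ]), 'position': array([263.6, 566.1, 230.2]), 'ee_rot': array([-0.5,  0.8, -0. , -0. ]), 'contact_force': array([0.3, 0.2, 0.2]), 'wrist_torque': array([-0. ,  0. ,  0.1]), 'gripper_width': 85.77254768561762}
scene {'camera_matrix': array([[364.4,   0. , 320.1],
       [  0. , 364.4, 201.5],
       [  0. ,   0. ,   1. ]]), 'camera_from_world': array([[  -0.8,    0.6,    0. ,  417.5],
       [   0.5,    0.7,   -0.5, -221.9],
       [  -0.3,   -0.4,   -0.8, 1227.8],
       [   0. ,    0. ,    0. ,    1. ]])}
scene jig 0.88 [289.4, 192.7, 83.5, 101.8] 4757 [577.9 -70.1  86.9] [ 492.7 -272.    -2.9] [671.9  17.5 175.6]
scene cover 0.79 [283.7, 186.5, 74.8, 94.4] 3842 [579.3 -87.3  96.5] [ 493.1 -213.3    6.9] [665.9  13.5 175.6]
scene cover_tab 0.74 [285.6, 187.0, 78.3, 95.4] 4020 [579.2 -87.9  95.5] [ 429.  -301.9   -4.2] [667.9  13.7 175.6]
scene knob_grip 0.54 [294.2, 167.3, 13.6, 16.2] 108 [546.9 -90.
[... 1107 characters left out ...]
2.9   50.7] [663.1  10.7 174.6]
top cover_tab 0.95 [364.8, 176.8, 90.9, 57.6] 4309 [ 569.6 -100.4   99.9] [ 491.4 -211.5   -2.9] [676.5   8.4 174.6]
top catch_block 0.66 [357.6, 207.1, 20.8, 16.9] 261 [506.1 -92.4  29.3] [ 484.4 -118.9    2.1] [525.9 -67.9  51.1]
top glue 0.63 [460.1, 128.8, 21.7, 27.0] 375 [ 696.9 -357.2   74.9] [ 684.1 -381.2    5.5] [ 719.2 -343.5  123.2]
top cup 0.85 [163.4, 198.9, 52.6, 36.5] 1135 [548.3 399.9  41.7] [507.6 350.6  -4.1] [605.  483.2  88.7]
top bead_jar 0.7 [197.8, 148.2, 23.7, 27.3] 532 [676.6 314.9  61. ] [656.3 292.2  -6.3] [733.5 364.7  70.8]
top tape_roll 0.83 [180.4, 256.8, 35.1, 37.6] 673 [402.6 353.6  19.9] [356.6 311.1  -5.1] [446.  400.3  27. ]
```

Run:
```python
import cv2,numpy as np
t=cv2.imread("pics/top0.png")[120:250,290:440]; s=cv2.imread("pics/scene0.png")[120:260,220:370]
a=cv2.resize(t,(600,520),interpolation=cv2.INTER_CUBIC)
cv2.imwrite("pics/a.png",a)
cv2.imwrite("pics/b.png",cv2.resize(s,(600,560),interpolation=cv2.INTER_CUBIC))
```

```text
(no output)
```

View pics/a.png

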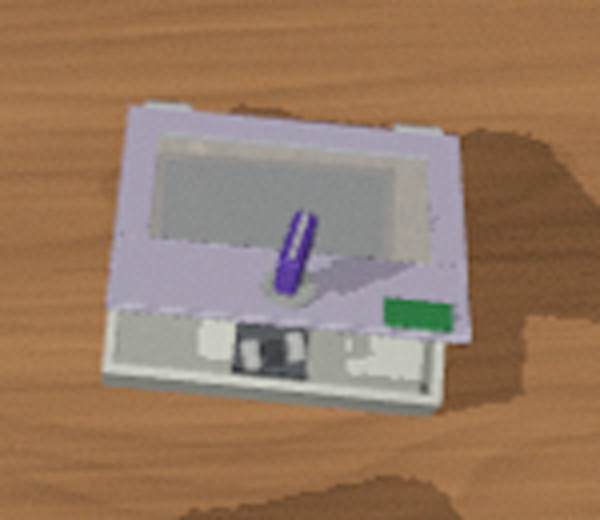

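View pics/b.png

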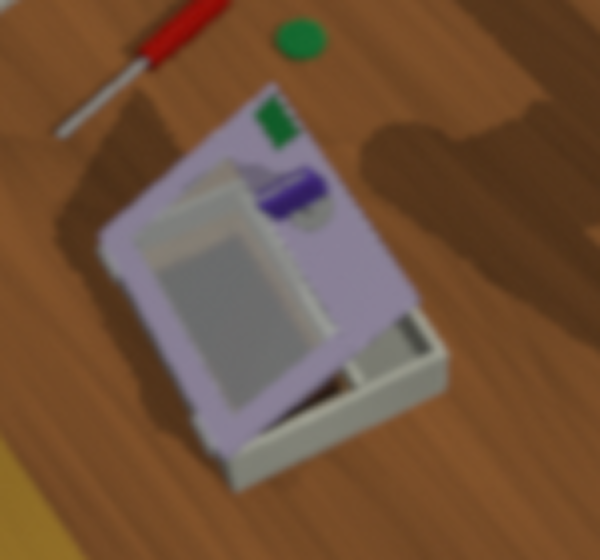

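```bash
cat > fit.py <<'E'
from h import *
from scipy.optimize import least_squares
np.set_printoptions(precision=2,suppress=True)
def seg(cam):
    im,d=eyes.get_image(cam); hsv=cv2.cvtColor(im,cv2.COLOR_RGB2HSV); H,S,V=[hsv[...,i].astype(int) for i in range(3)]
    g=(H>50)&(H<85)&(S>110); p=(H>120)&(H<150)&(S>110); l=(H>118)&(H<150)&(S>15)&(S<90)&(V>110)
    return im,d,g,p,l
def near(P,c=(570,-95),r=160): return P[(np.hypot(P[:,0]-c[0],P[:,1]-c[1])<r)&(P[:,2]>30)]
E
python3 - <<'E'
from fit import *
for cam in ("top","scene"):
    im,d,g,p,l=seg(cam)
    G,Pk,L=[near(world(cam,m,d)) for m in (g,p,l)]
    c=np.median(L,0); 
    for _ in range(4):
        Q=L if _==0 else L[np.abs((L-c)@n)<4]
        c=Q.mean(0); n=np.linalg.svd(Q-c,full_matrices=False)[2][2]; n*=np.sign(n[2])
    th=np.arccos(n[2]); print(cam,len(G),len(Pk),len(L),len(Q),"n",n,"theta",th,"xdir yaw",np.arctan2(n[1],n[0]))
    # in jig x-dir yaw: normal of lifted cover tilts toward +x_jig
    yaw=np.arctan2(n[1],n[0]); x=np.array([np.cos(yaw),np.sin(yaw)]); y=np.array([-x[1],x[0]])
    tab=np.median(G,0); tab2=G.mean(0)
    f=lambda s:np.array([np.cos(th)*s[0]+np.sin(th)*s[2],s[1],-np.sin(th)*s[0]+np.cos(th)*s[2]])
    r=f((-157,-75,8)); print(" tab",tab,tab2,"predicted z",50+r[2])
    hinge=tab2[:2]-r[0]*x-r[1]*y; print(" hinge",hinge,"jig",hinge-85*x)
    # from lilac outline: coordinates in cover frame
    H=np.array([*hinge,50]); A=np.array([[*x*np.cos(th),-np.sin(th)],[*y,0],n])
    q=(Q-H)@A.T; print(" cover extents",np.percentile(q,[0.5,99.5],axis=0))
    k=(Pk-H)@A.T; print(" knob in cover frame",k.mean(0),np.percentile(k,[1,99],axis=0))
    top=k[k[:,2]>k[:,2].max()-8]; 
    print(" wing dir",np.linalg.svd(top[:,:2]-top[:,:2].mean(0))[2][0],top.mean(0))
E
```

```text
top 110 91 2285 2222 n [ 0.48 -0.07  0.87] theta 0.5114179193486539 xdir yaw -0.13958311442023294
 tab [ 507.3  -166.4   133.44] [ 506.95 -166.57  133.28] predicted z 133.81444669405764
 hinge [ 649.09 -110.8 ] jig [564.91 -98.98]
 cover extents [[-170.99 -104.78    1.75]
 [  -0.13  103.06    8.75]]
 knob in cover frame [-156.1     1.33   43.85] [[-168.42   -8.81   26.15]
 [-127.45    9.35   51.74]]
 wing dir [-0.98  0.21] [-150.8    -0.19   48.59]
scene 59 83 1899 1839 n [ 0.49 -0.07  0.87] theta 0.5124822541608328 xdir yaw -0.13733900198268104
 tab [ 509.05 -167.88  133.72] [ 509.05 -166.53  133.28] predicted z 133.95595227746895
 hinge [ 650.98 -110.43] jig [566.78 -98.79]
 cover extents [[-167.28 -102.5     2.02]
 [   0.5   106.36    9.1 ]]
 knob in cover frame [-147.31    7.48   42.41] [[-166.15    2.01   28.78]
 [-126.58   12.26   51.18]]
 wing dir [ 0.99 -0.17] [-147.06    6.88   47.98]
```

play_rows([
  [14,-48,0],
  [14,-48,0],
  [14,-48,0],
  [14,-48,0],
  [14,-48,0],
  [14,-48,0],
  [16,-48,0],
  [16,-48,0],
  [16,-48,0],
  [16,-48,0],
  [16,-48,0],
  [16,-48,0],
], turn=[0,0,0,0,0,0,0,0,0,0,0,0], grip=-1)

```text
clock: 2.4
position: [438.8, -5.9, 232.4]
ee_rot: [-0.543, 0.839, -0.001, 0.005]
contact_force: [0.6, 1.1, 0.8]
gripper_width: -0.2
```

Run:
```python
from h import *
from scipy.spatial.transform import Rotation as R
s=arm.read_state(); print(s["joints"],s["position"],R.from_quat(s["ee_rot"]).as_matrix().round(3),s["contact_force"],s["gripper_width"])
```

```text
[ 0.35842736  0.05559968 -0.42319574 -0.00140109 -1.08134567  0.79131916] [438.77754954  -5.8814521  232.41785023] [[-0.409 -0.912  0.01 ]
 [-0.912  0.409  0.005]
 [-0.008 -0.007 -1.   ]] [0.64015706 1.08115554 0.75779672] -0.223333875171535
```

play_rows([
  [20,-45,0],
  [20,-45,0],
  [20,-45,0],
  [8,-25,-20],
  [0,0,-30],
  [0,0,-20],
  [0,0,0],
], turn=[0,0,0,0.04,0.04,0,0], grip=-1)

```text
clock: 3.1
position: [509.1, -177.3, 162.3]
ee_rot: [-0.574, 0.819, -0.003, 0.009]
contact_force: [-0.4, -0.5, 0.1]
gripper_width: 0.2
```

play_rows([
  [-4,9,-8],
  [0,0,-8],
  [0,0,-6],
  [-1,0,-4],
  [-2,0,-6],
  [-2,0,-6],
], turn=[0,0,0,0,0,0])

```text
clock: 3.7
position: [500.3, -166.3, 126.7]
ee_rot: [-0.575, 0.818, -0.005, 0.01]
contact_force: [-2.9, 0.9, 2.9]
gripper_width: 0.3
```

play_rows([
  [-2,0,-8],
  [-2,0,-8],
  [-2,0,-8],
  [-2,0,-8],
  [-2,0,-8],
  [-1,0,-8],
  [-1,0,-6],
  [-1,0,-4],
], turn=[0,0,0,0,0,0,0,0])

```text
clock: 4.5
position: [488.3, -166.2, 63.7]
ee_rot: [-0.575, 0.818, -0.006, 0.012]
contact_force: [1.5, 1.1, 1.8]
gripper_width: -0.3
```

play_rows([
  [-1,0,-3],
  [0,0,-3],
  [0,0,-3],
], turn=[0,0,0])

```text
clock: 4.8
position: [487.9, -166.3, 55.6]
ee_rot: [-0.576, 0.818, -0.007, 0.012]
contact_force: [-5.7, 5.2, 22.6]
gripper_width: -0.3
```

play_rows([
  [0,0,10],
  [0,0,40],
  [0,0,40],
  [0,0,40],
], turn=[0,0,0,0])

```text
clock: 5.2
position: [482.4, -166.2, 183.6]
ee_rot: [-0.575, 0.818, -0.002, 0.006]
contact_force: [0.7, 0.7, -0.4]
gripper_width: -0.1
```

```bash
cat > knob.py <<'E'
from fit import *
from scipy.spatial.transform import Rotation as R
for cam in ("top","scene"):
    im,d,g,p,l=seg(cam); cv2.imwrite(f"pics/{cam}1.png",cv2.resize(im[120:260,220:440,::-1],None,fx=3,fy=3))
    G,Pk,L=[near(world(cam,m,d)) for m in (g,p,l)]
    c=np.median(L,0)
    for _ in range(4):
        Q=L if _==0 else L[np.abs((L-c)@n)<4]
        c=Q.mean(0); n=np.linalg.svd(Q-c,full_matrices=False)[2][2]; n*=np.sign(n[2])
    print(cam,len(G),len(Pk),len(Q),"n",n,"cover z",c[2],"tab",G.mean(0) if len(G) else "")
    t=Pk[Pk[:,2]>np.percentile(Pk[:,2],95)-4]
    w=np.linalg.svd(t[:,:2]-t[:,:2].mean(0),full_matrices=False)[2][0]; w*=np.sign(w[0])
    a=(t[:,:2]-t[:,:2].mean(0))@w; print(" knob n",len(t),t.mean(0),"mid",t[:,:2].mean(0)+w*(a.max()+a.min())/2,"ext",np.ptp(a),"yaw",np.arctan2(w[1],w[0]),"top z",np.percentile(Pk[:,2],95))
s=arm.read_state(); M=R.from_quat(s["ee_rot"]).as_matrix()
print(s["position"],"jaw yaw",np.arctan2(M[1,0],M[0,0]),"z axis",M[:,2],s["contact_force"],s["wrist_torque"],s["clock"])
E
python3 knob.py
```

```text
top 118 11 95 n [ 0.98 -0.12  0.19] cover z 80.62332301672876 tab [ 483.88 -163.01   57.14]
 knob n 1 [ 440.36 -166.74  355.22] mid [ 440.36 -166.74] ext 0.0 yaw 0.0 top z 348.6398867947342
scene 55 79 1754 n [ 0. -0.  1.] cover z 55.49856135052022 tab [ 485.1  -161.52   75.72]
 knob n 25 [511.04 -85.22  99.18] mid [510.51 -85.02] ext 38.488895113185436 yaw -0.3465373744728298 top z 100.74780048116243
[ 486.77 -166.88  188.81] jaw yaw -1.914436921309532 z axis [ 0.03  0.   -1.  ] [ 1.02 -0.4  -0.05] [-0.05  0.01  0.05] 5.3
```

play_rows([
  [6,25,-5],
  [7,25,-5],
  [6,25,-5],
  [0,0,0],
  [0,0,0],
], turn=[0,0,0,0,0], grip=1)

```text
clock: 5.8
position: [504.6, -90.6, 173.1]
ee_rot: [-0.574, 0.819, -0.007, 0.011]
contact_force: [-0.1, 1.1, 0.3]
gripper_width: 72.1
```

```bash
cat > wr.py <<'E'
from fit import *
from scipy.spatial.transform import Rotation as R
s=arm.read_state(); p=eyes.camera_params("wrist"); im,d,g,pm,l=seg("wrist")
print(p, s["position"], s["ee_rot"], s["gripper_width"],s["clock"])
K=p["camera_matrix"];T=np.linalg.inv(p["camera_from_world"])
def wp(mask):
    v,u=np.nonzero(mask&(d>0)); x=(u-K[0,2])/K[0,0]; y=(v-K[1,2])/K[1,1]; r=np.hypot(x,y)+1e-9; z=d[v,u]
    k=np.tan(r)/r; P=np.c_[x*k*z,y*k*z,z]; return P@T[:3,:3].T+T[:3,3]
G,Pk,L=[near(wp(m)) for m in (g,pm,l)]
print("cover z",np.median(L[:,2]),"tab",G.mean(0) if len(G) else "")
zt=np.percentile(Pk[:,2],90); t=Pk[np.abs(Pk[:,2]-zt)<4]
c,(a,b),ang=cv2.minAreaRect(t[:,:2].astype(np.float32)); w=np.linalg.svd(t[:,:2]-t[:,:2].mean(0),full_matrices=False)[2][0]; w*=np.sign(w[0]) 
print(len(t),"top z",zt,"rect",c,a,b,ang,"mean",t.mean(0),"yaw",np.arctan2(w[1],w[0]))
cv2.imwrite("pics/wrist1.png",im[...,::-1])
E
python3 wr.py
```

```text
{'camera_matrix': array([[309.71,   0.  , 319.07],
       [  0.  , 309.71, 200.15],
       [  0.  ,   0.  ,   1.  ]]), 'camera_from_world': array([[ -0.34,  -0.94,  -0.01,  88.25],
       [ -0.9 ,   0.32,   0.3 , 462.86],
       [ -0.28,   0.11,  -0.95, 478.33],
       [  0.  ,   0.  ,   0.  ,   1.  ]])} [504.57 -90.6  173.11] [-0.57  0.82 -0.01  0.01] 72.09194940163897 5.8
cover z 55.58280362085071 tab [ 489.41 -153.22   88.41]
101 top z 263.5835583288932 rect (510.35125732421875, -93.7843246459961) 133.0446319580078 23.984596252441406 74.39592742919922 mean [ 510.47 -105.38  263.3 ] yaw 1.2149459277066124
```

View pics/wrist1.png

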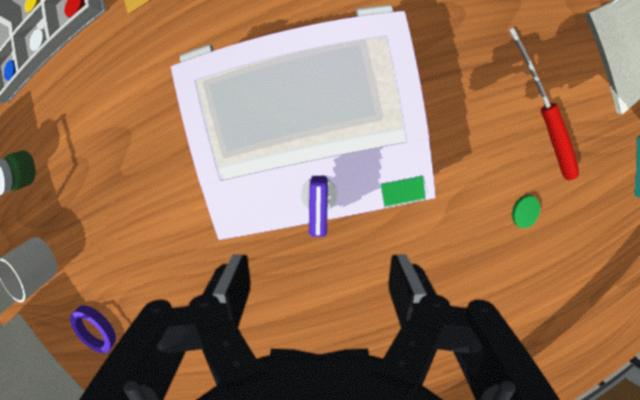

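```bash
sed -i 's/^zt=.*; t=/Pk=Pk[(Pk[:,2]<115)\&(np.hypot(Pk[:,0]-506,Pk[:,1]+90)<45)]; zt=np.percentile(Pk[:,2],90); t=/; s/^print(p, /print(/' wr.py; python3 wr.py
```

```text
[504.5  -90.82 173.06] [-0.57  0.82 -0.01  0.01] 79.15819428439823 5.85
cover z 55.56804863425691 tab [ 489.57 -153.24   86.2 ]
661 top z 100.01927829054436 rect (508.4729919433594, -90.35072326660156) 12.729827880859375 43.83243179321289 68.56901550292969 mean [510.03 -90.94  99.11] yaw -0.3780617816855489
```

play_rows([
  [2,0,-25],
  [0,0,-25],
  [0,0,-25],
  [0,0,-15],
  [0,0,-5],
  [0,0,0],
], turn=[-0.01,0,0,0,0,0], grip=1)

```text
clock: 6.5
position: [506.7, -96.1, 76.8]
ee_rot: [-0.567, 0.824, -0.008, 0.013]
contact_force: [0.7, 0.2, 0.3]
gripper_width: 85.7
```

```bash
cat > st.py <<'E'
from h import *
from scipy.spatial.transform import Rotation as R
np.set_printoptions(precision=3,suppress=True)
s=arm.read_state(); M=R.from_quat(s["ee_rot"]).as_matrix()
print(s["position"],"jaw yaw",np.arctan2(M[1,0],M[0,0]),"zax",M[:,2],"F",s["contact_force"],"T",s["wrist_torque"],"w",s["gripper_width"],s["clock"],"j",s["joints"])
E
python3 st.py
```

```text
[506.689 -96.133  76.846] jaw yaw -1.9363479073157965 zax [ 0.031  0.001 -1.   ] F [0.708 0.183 0.263] T [ 0.022  0.058 -0.05 ] w 85.68231812595732 6.5 j [ 0.129  0.361 -0.482  0.004 -0.696  1.073]
```

play_rows([
  [1,5,-1],
  [0,0,0],
], turn=[0.01,0], grip=1)

```text
clock: 6.7
position: [508.7, -91.5, 77.1]
ee_rot: [-0.571, 0.821, -0.009, 0.014]
contact_force: [0.6, -1.0, -0.8]
gripper_width: 85.5
```

play_rows([
  [0,0,0],
  [0,0,0],
  [0,0,0],
  [0,0,0],
  [0,0,0],
], turn=[0,0,0,0,0], grip=-1)

```text
clock: 7.2
position: [510.4, -91.0, 79.7]
ee_rot: [-0.571, 0.821, -0.01, 0.017]
contact_force: [-0.4, 2.0, 3.8]
gripper_width: 12.5
```

```bash
python3 st.py
```

```text
[510.376 -90.955  79.684] jaw yaw -1.9253971330803572 zax [ 0.039  0.002 -0.999] F [-0.379  1.982  3.752] T [0.384 0.336 0.003] w 12.455029310147909 7.2 j [ 0.139  0.358 -0.479  0.005 -0.695  1.073]
```

play_rows([
  [0,0,-2],
  [0,0,-2],
], turn=[0,0])

```text
clock: 7.4
position: [510.4, -90.9, 76.5]
ee_rot: [-0.571, 0.82, -0.011, 0.017]
contact_force: [-1.0, 1.4, 4.8]
gripper_width: 12.7
```

play_rows([
  [0,0,-2],
  [0,0,-1],
], turn=[0,0])

```text
clock: 7.6
position: [510.4, -90.9, 73.9]
ee_rot: [-0.572, 0.82, -0.011, 0.017]
contact_force: [-2.5, 0.8, 6.0]
gripper_width: 12.7
```

```bash
python3 st.py
```

```text
[510.353 -90.899  73.891] jaw yaw -1.9243380518450874 zax [ 0.039  0.002 -0.999] F [-2.468  0.841  6.028] T [0.276 0.655 0.007] w 12.721558858763755 7.6 j [ 0.139  0.366 -0.485  0.006 -0.68   1.073]
```

play_rows([
  [0,0,-1],
], turn=[0])

```text
clock: 7.7
position: [510.4, -90.9, 73.2]
ee_rot: [-0.572, 0.82, -0.011, 0.017]
contact_force: [-1.4, 1.7, 6.0]
gripper_width: 12.8
```

play_rows([
  [0,0,-1],
], turn=[0])

```text
clock: 7.8
position: [510.4, -90.9, 72.5]
ee_rot: [-0.572, 0.82, -0.011, 0.017]
contact_force: [-2.4, 0.8, 7.1]
gripper_width: 13.1
```

play_rows([
  [0,0,-1],
], turn=[0])

```text
clock: 7.9
position: [510.4, -90.9, 71.8]
ee_rot: [-0.572, 0.82, -0.011, 0.017]
contact_force: [-2.1, 2.0, 6.4]
gripper_width: 12.7
```

play_rows([
  [0,0,-1],
], turn=[0])

```text
clock: 8.0
position: [510.4, -90.9, 71.2]
ee_rot: [-0.572, 0.82, -0.011, 0.017]
contact_force: [-2.9, 1.6, 6.7]
gripper_width: 12.6
```

play_rows([
  [0,0,-1],
], turn=[0])

```text
clock: 8.1
position: [510.4, -90.9, 70.6]
ee_rot: [-0.572, 0.82, -0.011, 0.016]
contact_force: [-2.8, 0.9, 6.2]
gripper_width: 13.0
```

play_rows([
  [0,0,-1],
], turn=[0])

```text
clock: 8.2
position: [510.4, -90.9, 70.1]
ee_rot: [-0.572, 0.82, -0.011, 0.016]
contact_force: [-2.7, 1.4, 7.0]
gripper_width: 12.9
```

play_rows([
  [0,0,-1],
], turn=[0])

```text
clock: 8.3
position: [510.4, -90.9, 69.5]
ee_rot: [-0.572, 0.82, -0.011, 0.016]
contact_force: [-4.2, 0.7, 7.7]
gripper_width: 12.5
```

play_rows([
  [0,0,-1],
], turn=[0])

```text
clock: 8.4
position: [510.4, -90.9, 69.0]
ee_rot: [-0.572, 0.82, -0.011, 0.016]
contact_force: [-2.6, 0.9, 7.7]
gripper_width: 12.7
```

play_rows([
  [0,0,-1],
], turn=[0])

```text
clock: 8.5
position: [510.4, -90.9, 68.6]
ee_rot: [-0.573, 0.82, -0.011, 0.016]
contact_force: [-3.4, 1.9, 7.3]
gripper_width: 12.4
```

play_rows([
  [0,0,-1],
], turn=[0])

```text
clock: 8.6
position: [510.5, -90.9, 68.2]
ee_rot: [-0.573, 0.819, -0.011, 0.016]
contact_force: [-4.4, 2.0, 10.7]
gripper_width: 12.6
```

play_rows([
  [0,0,-1],
], turn=[0])

```text
clock: 8.7
position: [510.5, -90.9, 68.2]
ee_rot: [-0.573, 0.819, -0.012, 0.016]
contact_force: [-4.5, 1.4, 13.3]
gripper_width: 12.6
```

play_rows([
  [0,0,0.4],
  [0,0,-0.5],
  [0,0,-0.5],
], turn=[0,-0.05,-0.05])

```text
clock: 9.0
position: [510.3, -91.0, 69.4]
ee_rot: [-0.53, 0.847, -0.013, 0.015]
contact_force: [-2.3, 0.7, 6.6]
gripper_width: 12.6
```

```bash
python3 st.py
```

```text
[510.305 -91.037  69.392] jaw yaw -2.0228213302076385 zax [ 0.04  -0.005 -0.999] F [-2.315  0.676  6.566] T [0.145 0.767 0.057] w 12.583214527484493 9.0 j [ 0.143  0.373 -0.495  0.018 -0.665  0.961]
```

play_rows([
  [0,0,-0.8],
  [0,0,-0.6],
  [0,0,-0.6],
], turn=[-0.06,-0.06,-0.06])

```text
clock: 9.3
position: [510.1, -91.4, 69.1]
ee_rot: [-0.449, 0.893, -0.015, 0.014]
contact_force: [-2.8, 0.5, 8.3]
gripper_width: 12.6
```

```bash
python3 st.py
```

```text
[510.057 -91.422  69.052] jaw yaw -2.208927552930699 zax [ 0.037 -0.014 -0.999] F [-2.805  0.546  8.287] T [0.194 0.879 0.015] w 12.62087259823561 9.3 j [ 0.148  0.373 -0.5    0.031 -0.663  0.761]
```

Turning freely (turn ≈ 0.49). Continue.

play_rows([
  [0,0,-0.5],
  [0,0,-0.5],
  [0,0,-0.5],
  [0,0,-0.5],
], turn=[-0.06,-0.06,-0.06,-0.06])

```text
clock: 9.7
position: [509.6, -91.8, 69.0]
ee_rot: [-0.335, 0.942, -0.017, 0.011]
contact_force: [-3.2, 1.3, 8.3]
gripper_width: 12.8
```

```bash
python3 st.py
```

```text
[509.648 -91.835  69.043] jaw yaw -2.457613995966716 zax [ 0.032 -0.024 -0.999] F [-3.167  1.304  8.268] T [ 0.342  0.829 -0.05 ] w 12.80552284655819 9.7 j [ 0.152  0.374 -0.504  0.046 -0.665  0.496]
```

play_rows([
  [0,0,-0.5],
  [0,0,-0.5],
  [0,0,-0.5],
  [0,0,-0.5],
  [0,0,-0.5],
], turn=[-0.06,-0.06,-0.06,-0.06,-0.06])

```text
clock: 10.2
position: [509.1, -92.2, 69.0]
ee_rot: [-0.185, 0.982, -0.019, 0.008]
contact_force: [-3.2, 0.6, 7.4]
gripper_width: 12.6
```

```bash
python3 st.py
```

```text
[509.055 -92.211  69.05 ] jaw yaw -2.768806542267218 zax [ 0.022 -0.034 -0.999] F [-3.192  0.612  7.36 ] T [0.468 0.858 0.036] w 12.627375323406811 10.2 j [ 0.157  0.377 -0.505  0.059 -0.674  0.17 ]
```

play_rows([
  [0,0,-0.5],
  [0,0,-0.5],
  [0,0,-0.5],
], turn=[-0.03,-0.03,-0.03])

```text
clock: 10.5
position: [508.8, -92.3, 69.0]
ee_rot: [-0.139, 0.99, -0.019, 0.007]
contact_force: [-2.5, 0.9, 7.3]
gripper_width: 12.6
```

```bash
python3 st.py
```

```text
[508.835 -92.265  69.043] jaw yaw -2.8623343458402424 zax [ 0.019 -0.036 -0.999] F [-2.526  0.883  7.345] T [0.389 0.833 0.06 ] w 12.604898931855853 10.5 j [ 0.158  0.378 -0.504  0.062 -0.677  0.073]
```

play_rows([
  [0,0,-0.5],
  [0,0,-0.5],
], turn=[-0.03,-0.03])

```text
clock: 10.7
position: [508.7, -92.3, 69.1]
ee_rot: [-0.108, 0.994, -0.02, 0.006]
contact_force: [-3.4, 1.6, 6.9]
gripper_width: 12.5
```

```bash
python3 st.py
```

```text
[508.686 -92.312  69.052] jaw yaw -2.9243971756615315 zax [ 0.017 -0.038 -0.999] F [-3.378  1.643  6.911] T [0.461 0.878 0.014] w 12.48450285563871 10.7 j [ 0.158  0.378 -0.503  0.064 -0.68   0.009]
```

play_rows([
  [0,0,-0.5],
  [0,0,-0.5],
], turn=[-0.03,-0.03])

```text
clock: 10.9
position: [508.6, -92.3, 69.0]
ee_rot: [-0.077, 0.997, -0.02, 0.006]
contact_force: [-2.5, 0.6, 6.7]
gripper_width: 12.6
```

```bash
python3 st.py
```

```text
[508.554 -92.34   69.046] jaw yaw -2.9863882557853487 zax [ 0.014 -0.039 -0.999] F [-2.507  0.596  6.706] T [0.452 0.803 0.005] w 12.57453661356366 10.9 j [ 0.159  0.379 -0.503  0.065 -0.682 -0.054]
```

Turn ≈ 1.27, still free.

play_rows([
  [0,0,-0.5],
  [0,0,-0.5],
], turn=[-0.03,-0.03])

```text
clock: 11.1
position: [508.4, -92.3, 69.1]
ee_rot: [-0.047, 0.999, -0.02, 0.005]
contact_force: [-1.9, 1.1, 8.8]
gripper_width: 12.6
```

```bash
python3 st.py
```

```text
[508.391 -92.339  69.068] jaw yaw -3.0480283733068627 zax [ 0.012 -0.04  -0.999] F [-1.927  1.116  8.789] T [0.486 0.853 0.125] w 12.619360674070759 11.1 j [ 0.159  0.38  -0.502  0.066 -0.685 -0.117]
```

play_rows([
  [0,0,-0.5],
], turn=[-0.01])

```text
clock: 11.2
position: [508.4, -92.4, 69.1]
ee_rot: [-0.042, 0.999, -0.021, 0.005]
contact_force: [-2.8, 1.5, 7.6]
gripper_width: 12.9
```

```bash
python3 st.py
```

```text
[508.372 -92.367  69.074] jaw yaw -3.0580369722925234 zax [ 0.011 -0.041 -0.999] F [-2.791  1.49   7.568] T [0.503 0.726 0.074] w 12.91646051054027 11.2 j [ 0.159  0.38  -0.502  0.066 -0.686 -0.127]
```

play_rows([
  [0,0,-0.5],
], turn=[-0.015])

```text
clock: 11.3
position: [508.3, -92.4, 69.0]
ee_rot: [-0.034, 0.999, -0.021, 0.005]
contact_force: [-2.6, 1.9, 6.3]
gripper_width: 12.6
```

```bash
python3 st.py
```

```text
[508.336 -92.372  69.043] jaw yaw -3.0726431622799293 zax [ 0.011 -0.041 -0.999] F [-2.617  1.873  6.326] T [0.508 0.854 0.136] w 12.588734189848559 11.3 j [ 0.16   0.38  -0.502  0.067 -0.686 -0.142]
```

play_rows([
  [0,0,-0.5],
], turn=[-0.01])

```text
clock: 11.4
position: [508.3, -92.4, 69.1]
ee_rot: [-0.03, 0.999, -0.021, 0.005]
contact_force: [-2.3, 1.4, 7.1]
gripper_width: 12.6
```

```bash
python3 st.py
```

```text
[508.315 -92.365  69.057] jaw yaw -3.081650707198058 zax [ 0.01  -0.041 -0.999] F [-2.339  1.43   7.144] T [0.478 0.818 0.3  ] w 12.62422224623642 11.4 j [ 0.16   0.38  -0.502  0.067 -0.687 -0.152]
```

play_rows([
  [0,0,-0.5],
], turn=[0.04])

```text
clock: 11.5
position: [508.4, -92.3, 69.1]
ee_rot: [-0.051, 0.998, -0.021, 0.005]
contact_force: [-3.1, 1.0, 6.2]
gripper_width: 12.7
```

```bash
python3 st.py
```

```text
[508.403 -92.324  69.077] jaw yaw -3.039985755947857 zax [ 0.012 -0.041 -0.999] F [-3.127  1.046  6.249] T [0.532 0.669 0.046] w 12.736973872232197 11.5 j [ 0.16   0.379 -0.503  0.068 -0.684 -0.111]
```

play_rows([
  [0,0,1],
  [0,0,1],
  [0,0,1],
], turn=[0,0,0])

```text
clock: 11.8
position: [508.3, -92.3, 72.3]
ee_rot: [-0.051, 0.998, -0.021, 0.005]
contact_force: [-0.2, 0.7, 3.2]
gripper_width: 12.8
```

```bash
python3 st.py
```

```text
[508.345 -92.281  72.284] jaw yaw -3.0388679388529747 zax [ 0.012 -0.041 -0.999] F [-0.199  0.698  3.2  ] T [0.334 0.325 0.106] w 12.787835693818778 11.8 j [ 0.16   0.374 -0.5    0.067 -0.692 -0.109]
```

play_rows([
  [0,0,0.7],
], turn=[0])

```text
clock: 11.9
position: [508.3, -92.3, 73.0]
ee_rot: [-0.051, 0.998, -0.021, 0.005]
contact_force: [-1.3, 0.4, 2.7]
gripper_width: 12.8
```

play_rows([
  [0,0,0.7],
], turn=[0])

```text
clock: 12.0
position: [508.4, -92.3, 73.6]
ee_rot: [-0.051, 0.998, -0.021, 0.005]
contact_force: [-0.9, 0.7, 2.4]
gripper_width: 12.5
```

play_rows([
  [0,0,0.7],
], turn=[0])

```text
clock: 12.1
position: [508.3, -92.3, 74.2]
ee_rot: [-0.051, 0.998, -0.021, 0.005]
contact_force: [-0.6, 1.0, 3.1]
gripper_width: 12.2
```

play_rows([
  [0,0,0.7],
], turn=[0])

```text
clock: 12.2
position: [508.3, -92.3, 74.8]
ee_rot: [-0.051, 0.998, -0.021, 0.005]
contact_force: [-0.5, 0.8, 1.0]
gripper_width: 12.7
```

play_rows([
  [0,0,0.5],
], turn=[0])

```text
clock: 12.3
position: [508.3, -92.3, 75.2]
ee_rot: [-0.051, 0.998, -0.021, 0.005]
contact_force: [-0.6, 0.5, 1.6]
gripper_width: 12.7
```

play_rows([
  [0,0,0.5],
], turn=[0])

```text
clock: 12.4
position: [508.3, -92.3, 75.4]
ee_rot: [-0.051, 0.998, -0.021, 0.005]
contact_force: [0.3, 0.1, -2.5]
gripper_width: 13.0
```

play_rows([
  [0,0,0.5],
], turn=[0])

```text
clock: 12.5
position: [508.3, -92.3, 75.5]
ee_rot: [-0.051, 0.998, -0.021, 0.005]
contact_force: [1.6, -0.3, -2.2]
gripper_width: 12.6
```

play_rows([
  [0,0,-0.4],
  [0,0,-0.2],
  [0,0,-0.2],
  [0,0,-0.2],
  [0,0,-0.2],
  [0,0,-0.2],
], turn=[0,0,0,0,0,0], grip=1)

```text
clock: 13.1
position: [508.3, -92.4, 73.7]
ee_rot: [-0.05, 0.999, -0.021, 0.005]
contact_force: [-0.2, 0.1, -0.1]
gripper_width: 85.8
```

play_rows([
  [0,0,20],
  [0,0,30],
  [0,0,40],
  [-20,0,40],
  [-40,0,10],
  [-40,0,0],
], turn=[0,0,0,0,0,0])

```text
clock: 13.7
position: [408.3, -92.4, 217.2]
ee_rot: [-0.05, 0.998, -0.021, 0.004]
contact_force: [-0.7, -0.0, -0.2]
gripper_width: 85.3
```

```bash
python3 knob.py; python3 wr.py
```

```text
top 0 0 1282 n [-0. -0.  1.] cover z 55.05143015376075 tab 
[401.35 -92.97 216.33] [-0.05  1.   -0.02  0.  ] 85.66030954718349 13.75
cover z 55.28827817233315 tab [ 482.42 -157.69   74.58]
378 top z 95.38241672237079 rect (507.0054931640625, -91.18225860595703) 12.650263786315918 42.850887298583984 7.299803733825684 mean [505.84 -92.41  94.45] yaw -1.4406064355321182Traceback (most recent call last):
  File "knob.py", line 11, in <module>
    t=Pk[Pk[:,2]>np.percentile(Pk[:,2],95)-4]
                 ~~~~~~~~~~~~~^^^^^^^^^^^^
    return _quantile_unchecked(
        a, q, axis, out, overwrite_input, method, keepdims, weights)
    return _ureduce(a,
                    func=_quantile_ureduce_func,
    ...<5 lines>...
                    overwrite_input=overwrite_input,
                    method=method)
    r = func(a, **kwargs)
    result = _quantile(arr,
                       quantiles=q,
    ...<2 lines>...
                       out=out,
                       weights=wgt)
    slices_having_nans = np.isnan(arr[-1, ...])
                                  ~~~^^^^^^^^^
IndexError: index -1 is out of bounds for axis 0 with size 0
```

View pics/scene1.png

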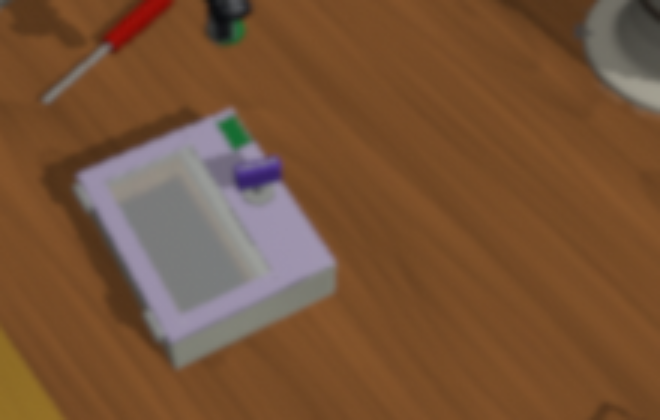

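```bash
python3 wr.py; python3 st.py
```

```text
[404.16 -92.81 216.26] [-0.05  1.   -0.02  0.  ] 85.21023161722364 13.8
cover z 55.28896115564595 tab [ 483.63 -159.12   69.67]
406 top z 95.38850918657762 rect (506.6976013183594, -91.2036361694336) 13.390661239624023 42.529090881347656 6.410945415496826 mean [505.64 -92.61  94.28] yaw -1.4424756637980332
[406.585 -92.698 216.37 ] jaw yaw -3.0403173008424993 zax [ 0.007 -0.042 -0.999] F [ 0.289 -0.529  0.719] T [ 0.055 -0.057 -0.019] w 85.46137882470585 13.85 j [ 0.202  0.027 -0.517  0.05  -1.028 -0.127]
```

View pics/wrist1.png

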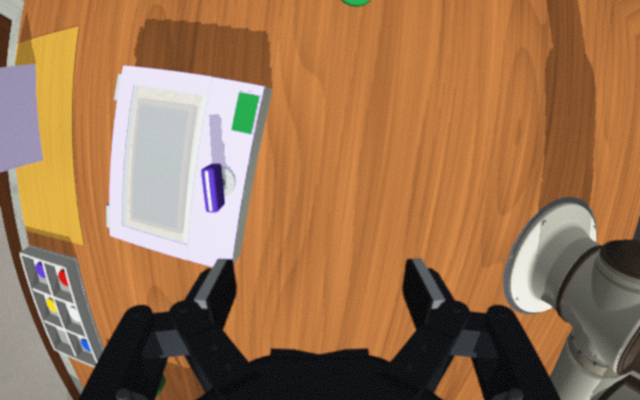

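The picture shows the cover flat on the tray. The knob, at pixel (212,188), has turned about a quarter turn and sits lower than before, and the gripper is clear of everything.

```bash
python3 -c "
from bench import arm
print(arm.job_done())"
```

```text
the job is handed in; nothing more can be done
None
```

The cover is shut flat and the knob is locked in its detent. I handed the job in at about 14 s with the gripper clear of everything.

- **Cover:** I pressed it down on the green tab, reaching about 23 N when it met the tray. The last check put it level, with its top at about 55 mm against the nominal 56.
- **Knob depth:** I met the floor by feel at about 13 N, backed off about 1 mm and turned clockwise from there.
- **Stop:** I felt it at about 1.33 rad and backed off. The last reading there was 0.30 N m, about 20 N by the brief's scale and right at the catch limit. Readings wandered by about 0.05 N m, so I can't rule out briefly touching or passing 20 N.
- **Locked:** The knob rose 7 mm from the floor and then resisted a light upward pull of about 2 N. After release it stayed put in two looks, with its top at 95.4 mm (about 4.6 mm in) and turned about 1.30 rad.

I touched only the cover and the knob. I did not re-measure the phone case or the other things on the table. My last whole-scene check failed because the arm blocked the top camera, so the final checks come from the wrist camera alone.

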